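# Stand the drained tube rack back up and push it home

## Task

The empty blue test-tube rack was rinsed and left lying on its long side to drain. Without picking it up, push its top edge over with the fingers so that it tips forward onto its four feet, then push it back along the bench until its whole long side rests against the low grey service duct. Leave the two flasks, the wash bottle and the beaker where they stand.

Things in the scene. Friction and masses are not known exactly. Their poses are not given: they have to be found in the camera images.
- rack: Blue test-tube rack, 4 x 10 square holes, 246 mm long, 104 wide, 70 high when standing, 0.18-0.37 kg. Starts on a long side (104 mm tall), top grid towards the robot, feet away. Origin: centre of the side it first lies on. x: from top grid (-35 mm) to feet (+35), y: along it (+-123), z: from the first underside (0) to the opposite side (104). Standing: x points down, z level, away from the robot.
- rack_center (a point): Centre of the rack's 246 x 104 x 70 mm outline: 52 mm above the bench while it lies, 35 mm once it stands. Its centre of mass lies 5 mm from here towards the feet. Standing, the rack slides on the bench when pushed with 1 to 4 N.
- low_foot_left (a point): Bottom corner of a rack foot, own x = +35, y = +120.5, z = 0 mm: on the bench at the start. Pushed slowly near its upper edge the rack turns about these low feet without sliding much, passes balance after about 30 degrees and falls forward onto all four feet, onto the 104 mm of bench beyond them. Then these feet are on the long side nearer the robot.
- low_foot_right (a point): The same at y = -120.5 mm.
- high_foot_left (a point): Bottom corner of a rack foot, own x = +35, y = +120.5, z = 104 mm: high up at the start; once the rack stands, on the bench on the far long side, the one that goes against the duct.
- high_foot_right (a point): The same at y = -120.5 mm.
- duct: Fixed grey service duct with sockets on top, a raised box section 2200 mm long, 110 mm deep and 45 mm high that runs across the bench behind the rack. Origin: at bench height, midway along the upright front face, the face that looks at the robot. x points away from the robot (into the duct, square to the face), y along it.
- flask_blue: Empty glass volumetric flask with blue stopper, bulb 62 mm across, 175 mm high, loose, to be left alone. Origin: centre of its underside, z up.
- flask_white: The same with a white stopper.
- wash_bottle: White wash bottle with red cap and spout, 72 mm across, 200 mm high, loose, to be left alone. Origin: centre of its underside.
- beaker: Empty glass beaker, 52 mm across, 70 mm high, loose, to be left alone. Origin: centre of its underside.

How it is judged:
At the end, for the whole second after the job is handed in: The rack stands still with all four feet on the bench (each foot corner within 6 mm of it), and both ends of its far long side are within 8 mm of the duct's front face (height (world z) of each of low_foot_left, low_foot_right, high_foot_left, high_foot_right below 0.006 m and x of each of high_foot_left, high_foot_right in the frame of duct above -0.008 m and linear speed of rack below 0.02 m/s); the robot touches nothing.
It fails at once if the rack is lifted, carried or thrown over too far: the feet it pivots on leave the bench by more than 20 mm (height (world z) of any of low_foot_left, low_foot_right above 0.02 m).
It fails at once if a flask, the wash bottle or the beaker is moved by more than 20 mm or tipped (distance of any of flask_blue, flask_white, wash_bottle, beaker from where it was at the start of the episode above 0.02 m or angle between any of flask_blue, flask_white, wash_bottle, beaker's own z axis and vertical above 0.25 rad).
It also fails if it takes over 48 s, if anything falls off the work surface, if the arm or the gripper's body presses on something with over 40 N, if the wrist force passes 120 N, or if a joint passes its speed limit or range.

## Robot

A 6-joint arm with a two-finger parallel gripper is mounted at the origin on the work surface. World frame = base frame: x ahead of the robot, y to its left, z up, the work surface at z = 0. Lengths are in m, angles in rad, forces in N, time in s.
With the tool pointing down it reaches from about 0.35 to 0.775 m from the base axis. Payload 5.5 kg.
Tool frame: the origin (TCP) lies midway between the tips of the shut fingers; the grasp point (between the pads) lies 19 mm behind it; z points along the fingers, y is the line along which they close (so a half turn about z gives the same grasp; the last joint's range is limited). The gripper opens to 85 mm and grips with 20 to 120 N. Pads are 22 mm wide; open, the fingers measure 114 mm over their backs; the gripper's body (76 mm by 85 mm) begins 54 mm behind the grasp point. The pads swing forward as they close: fully open they stand 13 mm farther back than shut.
Start: joints at [-1.305, 0.313, 0.046, 1.304, 0, 1.431], TCP at [0.227, -0.528, 0.231] pointing down, gripper open.
Joint ranges: [-2.76, 2.76], [-0.86, 1.69], [-1.03, 1.26], [-2.2, 2.34], [-1.47, 1.5], [-3.14, 3.14]. Speed limits (rad/s): [2.57, 2.57, 3.14, 3.14, 3.14, 3.14].

## Interface

Orientations are given as a unit quaternion [w, x, y, z].
In Python, from plant import env gives the robot as it stands.
- The arm moves only by the tool arm_command, never from a script. Its argument "steps" is a list of rows, each an object with "gripper": the finger opening in m, from 0 to 0.0854; "offset": the shift along the world's x, y, z in m, a list of three; "spin": the turn about the world's z in rad. In form: [{"gripper": gripper, "offset": [dx, dy, dz], "spin": spin}, ...]. A call has 1 to 20 rows; each row shifts and turns the commanded pose from where the row before left it; what a row does not reach is not made up. A row lasts 1/10 s, in which the tool goes at most 50 mm and 8.59 degrees, less where a joint would pass 70% of its speed; a pose out of reach is approached as far as the arm can. A call with a gripper value outside its range is refused whole. The fingers move at their own pace and stop on an object; "force" is the grip in N (left out, the last holds). Time passes only in rows, so rows that do not move let the fingers close. It gives the time, the measured TCP pose, the force, the opening and the grip force at its end, in the units of the state.
- env.get_state(): the state, without advancing time (a new reading comes with each control period).
- env.get_image(name): name is "scene" or "top"; returns a dict with "image" (420x560x3 uint8, blue, green, red), "fx", "fy", "cx", "cy" (pixels), "R" (3x3) and "t" (3): a world point X has camera coordinates R X + t. Camera axes: x right, y down, z forward; pixel columns grow to the right and rows downward; lengths in m; the calibration is good to about 2 mm. A picture is of the moment at which its call begins. There is no depth.
- env.finish_job(): hands the job in; it is judged then, once.
Trained networks look in a picture, given as the dict that the camera call returned (one of the last four; its "shot" number tells which), for a name from the list of things; names that differ only in an ending like _2 or _b are one class to them, and where a whole thing is asked for, a point or a joint stands for the part that bears it (a point fixed in the world has none). Each returns a list of dicts, best first, with "confidence" (0 to 1); they miss things now and then, are a little off and sometimes report something else, mostly with a low value. They report only what shows in the picture. A call takes as long as a camera call.
- env.find_in(query, picture): "bbox" ([left, top, right, bottom] in pixels, round what is visible of it).
- env.pinpoint(query, picture): "xy" ([column, row] in pixels: a listed point, or the origin of a listed thing).
The state is a dict: "t": time; "q": joint angles; "qvel": joint speeds; "tau": joint torques, N m; "position": TCP position; "orientation": TCP orientation; "ft_force": force on the tool from outside, world axes, zero at the start; "torque": the same for the moment, N m; "opening": finger opening in m; "grip_force": force on a finger pad.
Only numpy, scipy, OpenCV 4.12 (cv2) and the standard library are available. Lean on these libraries where they do the work, as an engineer would, in place of code of your own. Each camera call takes 0.05 s, during which the arm holds its last target. There are 200 camera calls.

## Working session

There is one attempt and no reset: what is moved stays moved. The work goes in short steps, Python scripts to look and compute and a tool call to move; the robot and the scene stay as the last step left them, time stands still between calls to the robot, and variables do not carry over. Pictures are saved under pics/ and viewed, at most 10 in all, crops included, and the job is handed in when it is done.

Besides the shell and the picture viewer there is one more tool, called after "Emit:" in YAML: its name, and indented under it one key for each argument. arm_command: Moves the arm, as the interface text tells. Its arguments: {"type":"object","properties":{"steps":{"type":"array"},"force":{"type":"number"}},"required":["steps"]}

```bash
mkdir -p pics
cat > h.py <<'E'
import numpy as np, cv2
from plant import env
def ray(p,uv):
    R=np.array(p["R"]);t=np.array(p["t"])
    d=R.T@np.array([(uv[0]-p["cx"])/p["fx"],(uv[1]-p["cy"])/p["fy"],1]);return -R.T@t,d
def atz(p,uv,z):
    c,d=ray(p,uv);return c+d*(z-c[2])/d[2]
def tri(p1,u1,p2,u2):
    c,d=ray(p1,u1);e,f=ray(p2,u2)
    s=np.linalg.lstsq(np.c_[d,-f],e-c,rcond=None)[0]
    a,b=c+d*s[0],e+f*s[1];return (a+b)/2,np.linalg.norm(a-b)
E
cat > look.py <<'E'
from h import *
import sys
P={n:env.get_image(n) for n in("scene","top")}
Z=dict(rack=0,rack_center=.052,low_foot_left=0,low_foot_right=0,high_foot_left=.104,high_foot_right=.104,duct=0,flask_blue=0,flask_white=0,wash_bottle=0,beaker=0)
if len(sys.argv)>2: Z=dict(rack_center=.035,low_foot_left=0,low_foot_right=0,high_foot_left=0,high_foot_right=0,duct=0)
for q in Z:
    for n in P:
        r=env.pinpoint(q,P[n])[:1]
        for x in r: print(q,n,np.round(x["xy"]),round(x["confidence"],2),np.round(atz(P[n],x["xy"],Z[q]),3))
cv2.imwrite(f"pics/{sys.argv[1]}.png",np.hstack([P["scene"]["image"],P["top"]["image"]])[:, :] if 0 else np.vstack([P["scene"]["image"]]))
cv2.imwrite(f"pics/{sys.argv[1]}_top.png",P["top"]["image"])
s=env.get_state();print(s["t"],s["position"],s["orientation"],s["ft_force"])
E
python3 look.py a
```

```text
rack scene [299. 235.] 0.98 [0.544 0.016 0.   ]
rack top [273. 218.] 0.84 [0.53  0.014 0.   ]
rack_center top [275. 216.] 0.76 [0.53  0.006 0.052]
low_foot_left scene [344. 255.] 0.74 [0.536 0.129 0.   ]
low_foot_left top [228. 216.] 0.75 [0.535 0.126 0.   ]
low_foot_right scene [244. 229.] 0.68 [ 0.605 -0.098  0.   ]
low_foot_right top [315. 188.] 0.73 [ 0.605 -0.091  0.   ]
high_foot_left scene [350. 217.] 0.88 [0.533 0.128 0.104]
high_foot_left top [218. 214.] 0.79 [0.529 0.132 0.104]
high_foot_right scene [243. 190.] 0.75 [ 0.597 -0.102  0.104]
high_foot_right top [320. 180.] 0.96 [ 0.604 -0.097  0.104]
duct scene [244. 282.] 0.89 [0.725 0.007 0.   ]
duct top [276. 144.] 0.67 [0.719 0.004 0.   ]
flask_blue scene [233. 186.] 0.6 [ 0.495 -0.236  0.   ]
flask_blue top [378. 231.] 0.64 [ 0.495 -0.244  0.   ]
flask_white scene [409. 226.] 0.93 [0.359 0.202 0.   ]
flask_white top [200. 290.] 0.95 [0.355 0.192 0.   ]
wash_bottle scene [408. 272.] 0.66 [0.499 0.26  0.   ]
wash_bottle top [172. 230.] 0.57 [0.501 0.265 0.   ]
beaker scene [212. 214.] 0.92 [ 0.612 -0.197  0.   ]
beaker top [359. 183.] 0.55 [ 0.614 -0.201  0.   ]
1.2 [ 0.22697143 -0.52832911  0.23130876] [ 1.29405726e-05  9.79489307e-01  2.01496145e-01 -1.67022376e-05] [ 0.16698736 -0.23261283 -0.80423187]
```

View pics/a.png

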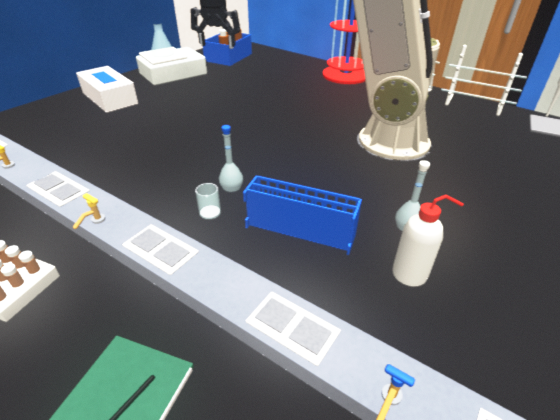

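View pics/a_top.png

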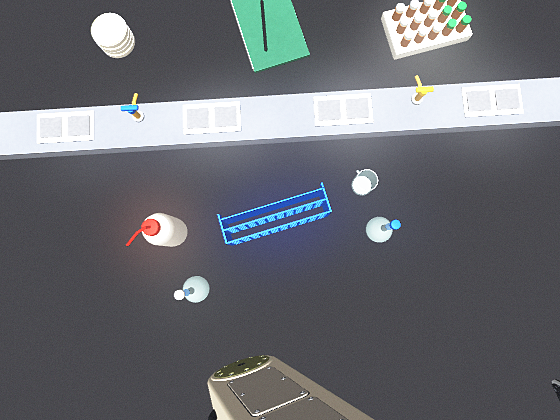

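The scene view shows the rack lying at about (300,215), turned relative to the duct. The beaker (208,203) and blue flask (231,175) are beside its right end, and the wash bottle (420,245) and white flask (415,205) are at its left. In the top view the duct's front edge runs from about (0,158) to (560,125).

```bash
cat > duct.py <<'E'
from h import *
def duct(p):
    g=cv2.cvtColor(p["image"],cv2.COLOR_BGR2GRAY).astype(float)
    pts=[]
    for u in range(20,545,10):
        c=g[100:175,u-3:u+4].mean(1); k=np.where(c>(c.max()*.25+c[-1]*.75))[0].max()+100
        pts.append(atz(p,(u,k+.5),0)[:2])
    pts=np.array(pts);b=np.polyfit(pts[:,1],pts[:,0],1)
    r=np.abs(pts[:,0]-np.polyval(b,pts[:,1]));k=r<np.median(r)*3
    return np.polyfit(pts[k,1],pts[k,0],1),np.median(r)
E
python3 - <<'E'
from duct import *
p=env.get_image("top");b,r=duct(p);print("duct x=",b,"yaw",-np.arctan(b[0]),r)
s=env.get_image("scene")
for q in["low_foot_left","low_foot_right","high_foot_left","high_foot_right","duct"]:
    a,c=env.pinpoint(q,p),env.pinpoint(q,s)
    if a and c: print(q,tri(p,a[0]["xy"],s,c[0]["xy"]))
E
```

```text
duct x= [-0.04941073  0.7219898 ] yaw 0.04937058100830676 0.0033405671203073917
low_foot_left (array([0.53418793, 0.12515703, 0.0036118 ]), np.float64(0.0025412831512920562))
low_foot_right (array([ 0.60427472, -0.09818096,  0.00469674]), np.float64(0.004046127677352153))
high_foot_left (array([0.52692479, 0.13045283, 0.09671537]), np.float64(0.006859054305542839))
high_foot_right (array([ 0.60008896, -0.09321852,  0.11161726]), np.float64(0.003778162225930783))
duct (array([ 0.7177498 ,  0.00601993, -0.00384335]), np.float64(0.00010544015324371456))
```

Emit:
arm_command:
  steps:
    - {"gripper":0.0854,"offset":[0.01,0.05,0.01],"spin":0}
    - {"gripper":0.0854,"offset":[0.01,0.05,0.01],"spin":0}
    - {"gripper":0.0854,"offset":[0.01,0.05,0.01],"spin":0}
    - {"gripper":0.0854,"offset":[0.02,0.045,0],"spin":0}
    - {"gripper":0.0854,"offset":[0.02,0.045,0],"spin":0}
    - {"gripper":0.0854,"offset":[0.02,0.045,0],"spin":0}
    - {"gripper":0.0854,"offset":[0.02,0.045,0],"spin":-0.03}
    - {"gripper":0.0854,"offset":[0.02,0.045,0],"spin":-0.03}
    - {"gripper":0.0854,"offset":[0.02,0.045,0],"spin":-0.04}
    - {"gripper":0.0854,"offset":[0.03,0.04,0],"spin":0}
    - {"gripper":0.0854,"offset":[0.03,0.04,0],"spin":0}
    - {"gripper":0.0854,"offset":[0.02,0.01,0],"spin":0}
    - {"gripper":0.0854,"offset":[0,0,0],"spin":0}
    - {"gripper":0.0854,"offset":[0,0,0],"spin":0}

```text
t: 3.2
position: [0.4556, -0.0237, 0.2599]
orientation: [-0.0, 0.988, 0.153, -0.001]
ft_force: [0.3, -0.2, 0.1]
opening: 0.0854
grip_force: 0.0
```

Emit:
arm_command:
  steps:
    - {"gripper":0.0854,"offset":[0,0,-0.045],"spin":0}
    - {"gripper":0.0854,"offset":[0,0,-0.045],"spin":0}
    - {"gripper":0.0854,"offset":[0,0,-0.045],"spin":0}
    - {"gripper":0.0854,"offset":[0,0,-0.045],"spin":0}
    - {"gripper":0.0854,"offset":[0.006,0.004,0],"spin":0}
    - {"gripper":0.0854,"offset":[0.006,0.003,0],"spin":0}
    - {"gripper":0.0854,"offset":[0.006,0.003,0],"spin":0}
    - {"gripper":0.0854,"offset":[0.006,0.002,0],"spin":0}
    - {"gripper":0.0854,"offset":[0,0,0],"spin":0}

```text
t: 4.1
position: [0.4827, -0.0122, 0.0822]
orientation: [0.001, 0.988, 0.153, 0.002]
ft_force: [0.7, 0.1, 0.1]
opening: 0.0854
grip_force: 0.0
```

```bash
python3 look.py b|grep -E "foot|center|^[0-9]"
```

```text
rack_center scene [298. 216.] 0.57 [0.542 0.008 0.052]
low_foot_left scene [342. 257.] 0.85 [0.545 0.129 0.   ]
low_foot_left top [227. 218.] 0.85 [0.531 0.127 0.   ]
low_foot_right scene [243. 229.] 0.55 [ 0.609 -0.098  0.   ]
high_foot_left scene [347. 218.] 0.94 [0.54  0.125 0.104]
high_foot_left top [220. 217.] 0.65 [0.524 0.127 0.104]
high_foot_right scene [246. 191.] 0.81 [ 0.596 -0.094  0.104]
high_foot_right top [228. 216.] 0.44 [0.526 0.11  0.104]
5.3 [ 0.479865   -0.01200643  0.08018829] [4.81885148e-05 9.88333382e-01 1.52306019e-01 6.54251706e-06] [ 0.44680063 -0.56570675 -0.55854653]
```

View pics/b.png

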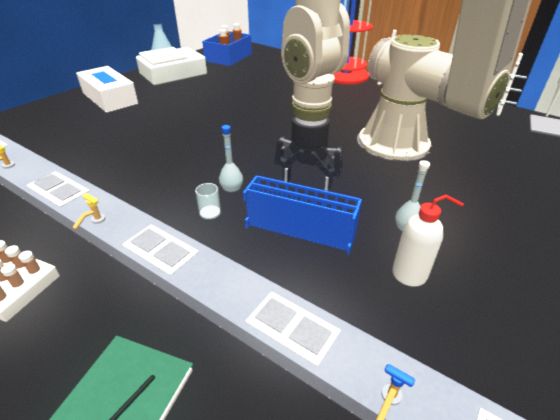

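The picture shows the two fingertips (287,178) and (327,185) just behind the rack's top edge, and nothing else has been touched.

Emit:
arm_command:
  steps:
    - {"gripper":0.0854,"offset":[0.004,0.0012,0],"spin":0}
    - {"gripper":0.0854,"offset":[0.004,0.0012,0],"spin":0}
    - {"gripper":0.0854,"offset":[0.004,0.0012,0],"spin":0}
    - {"gripper":0.0854,"offset":[0.004,0.0012,0.0025],"spin":0}
    - {"gripper":0.0854,"offset":[0.004,0.0012,0.0025],"spin":0}
    - {"gripper":0.0854,"offset":[0.004,0.0012,0.0025],"spin":0}
    - {"gripper":0.0854,"offset":[0.004,0.0012,0.002],"spin":0}
    - {"gripper":0.0854,"offset":[0.004,0.0012,0.002],"spin":0}

```text
t: 6.1
position: [0.5123, -0.0022, 0.0919]
orientation: [0.0, 0.988, 0.152, 0.0]
ft_force: [-0.6, -0.5, -0.3]
opening: 0.0852
grip_force: 0.2
```

```bash
python3 look.py c|grep -E "foot|center|^[0-9]"
```

```text
rack_center scene [299. 215.] 0.85 [0.54  0.008 0.052]
low_foot_left scene [340. 258.] 0.83 [0.55  0.126 0.   ]
low_foot_right scene [246. 229.] 0.62 [ 0.603 -0.095  0.   ]
low_foot_right top [318. 189.] 0.71 [ 0.602 -0.099  0.   ]
high_foot_left scene [347. 227.] 0.68 [0.563 0.137 0.104]
high_foot_right scene [239. 198.] 0.95 [ 0.622 -0.092  0.104]
high_foot_right top [316. 174.] 0.96 [ 0.618 -0.088  0.104]
7.3 [ 0.51187071 -0.00241236  0.09171098] [6.05293835e-05 9.88336887e-01 1.52283267e-01 1.99227887e-05] [-0.02382938 -0.81850304 -0.35251728]
```

View pics/c.png

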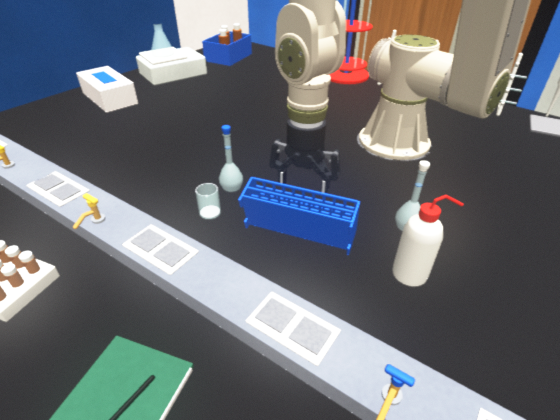

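The rack is tilting about its feet: its upper edge has moved to (240,205)–(357,225) and the low feet stay at (246,229) and (345,250). I'll keep pushing.

Emit:
arm_command:
  steps:
    - {"gripper":0.0854,"offset":[0.004,0.0012,0.002],"spin":0}
    - {"gripper":0.0854,"offset":[0.004,0.0012,0.002],"spin":0}
    - {"gripper":0.0854,"offset":[0.004,0.0012,0.002],"spin":0}
    - {"gripper":0.0854,"offset":[0.004,0.0012,0.0015],"spin":0}
    - {"gripper":0.0854,"offset":[0.004,0.0012,0.0015],"spin":0}
    - {"gripper":0.0854,"offset":[0.004,0.0012,0.001],"spin":0}
    - {"gripper":0.0854,"offset":[0.004,0.0012,0.001],"spin":0}
    - {"gripper":0.0854,"offset":[0.004,0.0012,0.001],"spin":0}
    - {"gripper":0.0854,"offset":[0.004,0.0012,0],"spin":0}
    - {"gripper":0.0854,"offset":[0.004,0.0012,0],"spin":0}
    - {"gripper":0.0854,"offset":[0,0,0],"spin":0}
    - {"gripper":0.0854,"offset":[0,0,0],"spin":0}
    - {"gripper":0.0854,"offset":[0,0,0],"spin":0}

```text
t: 8.6
position: [0.5516, 0.0096, 0.1036]
orientation: [0.0, 0.988, 0.152, -0.0]
ft_force: [1.0, -0.7, 0.5]
opening: 0.0855
grip_force: 0.0
```

```bash
python3 look.py d s|grep -E "foot|center|^[0-9]"
```

```text
rack_center scene [286. 246.] 0.77 [0.619 0.033 0.035]
low_foot_left scene [344. 256.] 0.77 [0.54 0.13 0.  ]
low_foot_right scene [243. 227.] 0.69 [ 0.603 -0.104  0.   ]
low_foot_right top [316. 190.] 0.81 [ 0.6   -0.094  0.   ]
high_foot_left scene [333. 292.] 0.84 [0.638 0.162 0.   ]
high_foot_right scene [226. 256.] 0.7 [ 0.695 -0.072  0.   ]
9.3 [0.55184334 0.00959757 0.10367935] [ 4.53856412e-05  9.88331360e-01  1.52319140e-01 -1.87606917e-05] [ 0.31874234 -0.9054486  -0.22243104]
```

View pics/d.png

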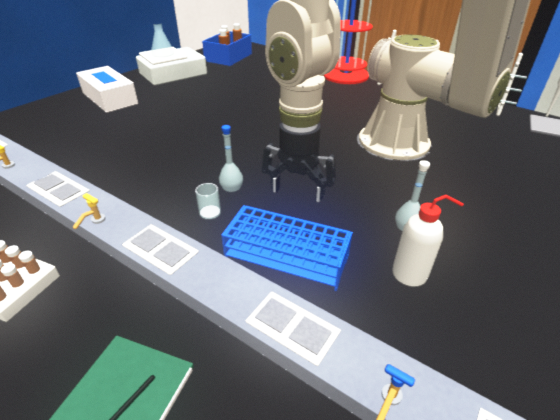

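The rack now stands on its feet, with its far side along (226,256)–(333,290). It is still turned about 0.25 rad from the duct, and the other objects are untouched. I'll back off, lower the fingers behind it, a little left of centre, and push while turning.

Emit:
arm_command:
  steps:
    - {"gripper":0.0854,"offset":[-0.02,0.019,0],"spin":0}
    - {"gripper":0.0854,"offset":[0,0,-0.03],"spin":0}
    - {"gripper":0.0854,"offset":[0,0,-0.03],"spin":0}
    - {"gripper":0.0854,"offset":[0,0,-0.03],"spin":0}
    - {"gripper":0.0854,"offset":[0.009,0.003,0],"spin":0}
    - {"gripper":0.0854,"offset":[0.008,0.002,0],"spin":0}
    - {"gripper":0.0854,"offset":[0.004,0.002,0],"spin":-0.02}
    - {"gripper":0.0854,"offset":[0.004,0.002,0],"spin":-0.02}
    - {"gripper":0.0854,"offset":[0.004,0.002,0],"spin":-0.02}
    - {"gripper":0.0854,"offset":[0.004,0.002,0],"spin":-0.02}
    - {"gripper":0.0854,"offset":[0.004,0.002,0],"spin":-0.02}
    - {"gripper":0.0854,"offset":[0.004,0.002,0],"spin":-0.02}
    - {"gripper":0.0854,"offset":[0.004,0.002,0],"spin":-0.02}
    - {"gripper":0.0854,"offset":[0.004,0.002,0],"spin":-0.02}
    - {"gripper":0.0854,"offset":[0.004,0.002,0],"spin":-0.02}
    - {"gripper":0.0854,"offset":[0.004,0.002,0],"spin":-0.02}

```text
t: 10.9
position: [0.5888, 0.0539, 0.0141]
orientation: [-0.0, 0.999, 0.052, -0.0]
ft_force: [-4.7, -1.2, 5.3]
opening: 0.0856
grip_force: 0.0
```

```bash
python3 look.py e s|grep -E "foot|center|duct|^[0-9]"
```

```text
rack_center scene [278. 257.] 0.57 [0.656 0.039 0.035]
rack_center top [259. 165.] 0.78 [0.656 0.046 0.035]
low_foot_left scene [339. 275.] 0.94 [0.593 0.149 0.   ]
low_foot_right scene [245. 232.] 0.76 [ 0.614 -0.088  0.   ]
low_foot_right top [312. 180.] 0.97 [ 0.625 -0.084  0.   ]
high_foot_left scene [316. 313.] 0.86 [0.699 0.163 0.   ]
high_foot_left top [261. 186.] 0.38 [0.609 0.043 0.   ]
high_foot_right scene [216. 263.] 0.7 [ 0.723 -0.072  0.   ]
high_foot_right top [312. 180.] 0.67 [ 0.623 -0.086  0.   ]
duct scene [246. 280.] 0.6 [0.72  0.008 0.   ]
duct top [275. 142.] 0.92 [0.723 0.006 0.   ]
11.6 [0.58940726 0.05361361 0.01400854] [-1.61060951e-05  9.98604008e-01  5.28178603e-02  5.55162971e-04] [0.93775153 1.64057095 4.58140858]
```

View pics/e.png

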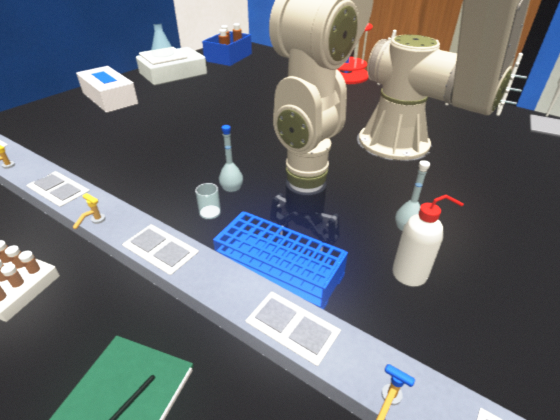

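The rack is nearly parallel: its right end is almost at the duct (216,263) and its left end (325,297) is about 15 mm short. The upward force suggests the tool is pressing on something, so I'll raise it slightly and keep pushing.

Emit:
arm_command:
  steps:
    - {"gripper":0.0854,"offset":[0,0,0.003],"spin":0}
    - {"gripper":0.0854,"offset":[0.003,0.0005,0],"spin":-0.015}
    - {"gripper":0.0854,"offset":[0.003,0.0005,0],"spin":-0.015}
    - {"gripper":0.0854,"offset":[0.003,0,0],"spin":-0.015}
    - {"gripper":0.0854,"offset":[0.003,0,0],"spin":0}
    - {"gripper":0.0854,"offset":[0.002,0,0],"spin":0}
    - {"gripper":0.0854,"offset":[0,0,0],"spin":0}

```text
t: 12.3
position: [0.6015, 0.0548, 0.016]
orientation: [-0.0, 1.0, 0.03, -0.002]
ft_force: [-4.4, 1.2, 0.9]
opening: 0.0855
grip_force: 0.0
```

```bash
python3 look.py f s|grep -E "foot|center|duct|^[0-9]"
```

```text
rack_center scene [275. 260.] 0.62 [0.667 0.041 0.035]
rack_center top [263. 160.] 0.71 [0.669 0.035 0.035]
low_foot_left scene [335. 279.] 0.91 [0.608 0.149 0.   ]
low_foot_right scene [242. 234.] 0.81 [ 0.621 -0.09   0.   ]
low_foot_right top [310. 179.] 0.6 [ 0.627 -0.08   0.   ]
high_foot_left scene [408. 226.] 0.72 [0.362 0.2   0.   ]
high_foot_right scene [218. 264.] 0.67 [ 0.722 -0.069  0.   ]
high_foot_right top [307. 140.] 0.78 [ 0.727 -0.073  0.   ]
duct scene [244. 277.] 0.72 [ 0.716 -0.     0.   ]
duct top [278. 141.] 0.97 [0.726 0.001 0.   ]
13.0 [0.60178891 0.05490587 0.01627352] [-2.43897369e-04  9.99536757e-01  3.04182869e-02 -9.69403651e-04] [-4.96160157  2.2239571   1.03160861]
```

Emit:
arm_command:
  steps:
    - {"gripper":0.0854,"offset":[0.002,0,0],"spin":0}
    - {"gripper":0.0854,"offset":[0.002,0,0],"spin":0}
    - {"gripper":0.0854,"offset":[0,0,0],"spin":0}
    - {"gripper":0.0854,"offset":[0,0,0],"spin":0}

```text
t: 13.4
position: [0.6018, 0.0551, 0.0151]
orientation: [-0.0, 1.0, 0.03, -0.005]
ft_force: [-13.5, 1.4, 2.2]
opening: 0.0856
grip_force: 0.0
```

The force rises without motion, so the rack is against the duct. I'll retreat and look.

Emit:
arm_command:
  steps:
    - {"gripper":0.0854,"offset":[-0.004,0,0],"spin":0}
    - {"gripper":0.0854,"offset":[-0.01,0,0],"spin":0}
    - {"gripper":0.0854,"offset":[-0.03,0,0],"spin":0}
    - {"gripper":0.0854,"offset":[-0.03,0,0],"spin":0}
    - {"gripper":0.0854,"offset":[-0.03,-0.01,0.02],"spin":0}
    - {"gripper":0.0854,"offset":[-0.03,-0.01,0.05],"spin":0}
    - {"gripper":0.0854,"offset":[-0.02,-0.01,0.05],"spin":0}
    - {"gripper":0.0854,"offset":[0,0,0.05],"spin":0}
    - {"gripper":0.0854,"offset":[0,0,0],"spin":0}

```text
t: 14.3
position: [0.4637, 0.0261, 0.1821]
orientation: [0.001, 1.0, 0.03, 0.007]
ft_force: [1.0, -0.4, -0.4]
opening: 0.0852
grip_force: 0.0
```

```bash
python3 look.py g s; python3 -c "
import cv2
a=cv2.imread('pics/g.png')[190:340,180:380];b=cv2.imread('pics/g_top.png')[95:245,180:380]
import numpy as np
cv2.imwrite('pics/gg.png',cv2.resize(np.hstack([a,b]),None,fx=2,fy=2,interpolation=cv2.INTER_CUBIC))"
```

```text
rack_center scene [277. 260.] 0.88 [0.663 0.045 0.035]
rack_center top [262. 161.] 0.95 [0.667 0.039 0.035]
low_foot_left scene [336. 284.] 0.91 [0.617 0.157 0.   ]
low_foot_left top [213. 187.] 0.85 [0.61  0.164 0.   ]
low_foot_right scene [244. 236.] 0.81 [ 0.623 -0.083  0.   ]
low_foot_right top [308. 179.] 0.86 [ 0.628 -0.074  0.   ]
high_foot_left scene [406. 273.] 0.5 [0.504 0.258 0.   ]
high_foot_left top [216. 147.] 0.7 [0.712 0.156 0.   ]
high_foot_right scene [213. 261.] 0.9 [ 0.722 -0.082  0.   ]
high_foot_right top [306. 138.] 0.8 [ 0.732 -0.072  0.   ]
duct scene [244. 281.] 0.72 [0.723 0.005 0.   ]
duct top [279. 144.] 0.61 [ 0.718 -0.002  0.   ]
15.0 [0.4591604  0.02704313 0.17426343] [-1.80241438e-05  9.99537237e-01  3.04173076e-02 -3.16025788e-04] [-0.53616535 -0.41429153  0.52322634]
```

View pics/gg.png

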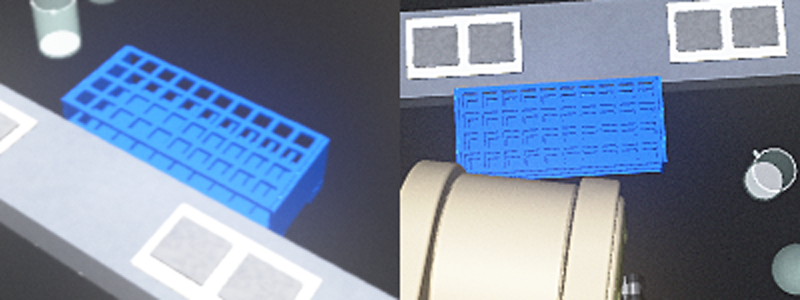

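The scene crop shows the rack's far side flush with the duct's edge along its whole length. The top crop shows the two edges parallel, and the robot clear of everything.

```bash
python3 -c "
from plant import env
print(env.finish_job())"
```

```text
the job is handed in; nothing more can be done
None
```

The job is handed in: the rack was tipped onto its four feet and pushed back until its long side was against the duct. In the last pictures it was flush along its whole length, the flasks, wash bottle and beaker stood where they were, and about 15 s of the 48 s were used; the hand-in gave no verdict.

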